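# Snap shut the sample case

## Robot

A 6-joint arm with a two-finger parallel gripper is mounted at the origin on a cart in front of the work surface, level with it; the furniture and walls round the work are solid. World frame = base frame: x ahead of the robot, y to its left, z up, the work surface at z = 0. Lengths are in mm, angles in rad, forces in N, time in s.
With the tool pointing down it reaches from about 425 to 950 mm from the base axis. Payload 3.5 kg.
Tool frame: the origin (TCP) lies midway between the tips of the shut fingers; the grasp point (between the pads) lies 19 mm behind it (ctrl.pinch_z is the z of the grasp point in the tool frame, in mm); z points along the fingers, y is the line along which they close (so a half turn about z gives the same grasp; the last joint's range is limited). The gripper opens to 85 mm and grips with 20 to 120 N. Pads are 22 mm wide; open, the fingers measure 114 mm over their backs; the gripper's body (76 mm by 85 mm) begins 54 mm behind the grasp point. The pads swing forward as they close: fully open they stand 13 mm farther back than shut.
Start: joints at [1.011, 0.286, 1.577, -0, 1.279, -0.15], TCP at [268.901, 619.111, 231.325] pointing down, gripper open.
Joint ranges: [-2.77, 2.77], [-0.9, 2.22], [0.21, 2.48], [-1.53, 4.67], [0.24, 2.81], [-2.84, 2.84]. Speed limits (rad/s): [2.79, 2.79, 3.14, 3.14, 3.14, 3.14].

## Interface

Orientations are given as a rotation vector (axis times angle).
In Python, from station import ctrl, snapshot gives the robot as it stands. The module is installed in compiled form; this text tells all that it offers.
- The arm moves only by the shell command python3 -m jog 'ROWS' [FORCE]. ROWS is JSON, a list of rows, each a list of 5 numbers: the gripper command: -1 is fully open, 1 is shut, values between are in proportion, then the shift along the tool's x, y, z in m, then the turn about the tool's z in degrees. A call has 1 to 12 rows; each row shifts and turns the commanded pose from where the row before left it, along the tool's axes as they then stand; what a row does not reach is not made up. A row lasts 1/8 s, in which the tool goes at most 62.5 mm and 10.7 degrees, less where a joint would pass 70% of its speed; a pose out of reach is approached as far as the arm can. A call is refused whole if a number of a shift passes 0.0625 or a number of a turn 10.7, either way. A call with a gripper value outside its range is refused whole. The fingers move at their own pace and stop on an object; FORCE is the grip in N (left out, the last holds). Time passes only in rows, so rows that do not move let the fingers close. It gives the time, the measured TCP pose, the force, the opening and the grip force at its end, in the units of the state.
- ctrl.state(): the state, without advancing time (a new reading comes with each control period).
- snapshot(name): name is "scene" or "top" or "wrist"; returns a dict with "frame" (400x640x3 uint8, red, green, blue), "intrinsics" (3x3 intrinsics, pixels), "rvec" (rotation vector, rad) and "tvec" (3), from world to camera coordinates, as OpenCV has them; the wrist camera has in their place "hand_eye" (4x4, takes a point from camera to tool coordinates, whose origin is the TCP and whose axes are the flange's). Camera axes: x right, y down, z forward; pixel columns grow to the right and rows downward; lengths in mm; the calibration is good to about 2 mm. The wrist camera is an equidistant fisheye: a pixel r from the principal point sees the ray r / f radians off the axis. A picture is of the moment at which its call begins: read the wrist's pose just before it. There is no depth.
- ctrl.finish_job(): hands the job in; it is judged then, once.
The state is a dict: "clock": time; "q": joint angles; "qd": joint speeds; "joint_torque": joint torques, N m; "tool_pos": TCP position; "tool_rot": TCP orientation; "contact_force": force on the tool from outside, world axes, zero at the start; "moment": the same for the moment, N m; "finger_gap": opening from 0.0 (shut) to 1.0 (fully open); "grasp_force": force on a finger pad.
Only numpy, scipy, OpenCV 4.12 (cv2) and the standard library are available. Lean on these libraries where they do the work, as an engineer would, in place of code of your own. Each camera call takes 0.05 s, during which the arm holds its last target. There are 200 camera calls.

## Task

Two small clear-lidded sample cases stand ajar on the bench. Close the one that has the aluminium sample holder lying in it: press the front of its lid down past the resistance of the front catch until it snaps fully home, then stop pushing at once and take the hand away. Leave the empty case open.

Things in the scene. Friction and masses are not known exactly. Their poses are not given: they have to be found in the camera images.
- case_a: the case with the holder: grey tray 100 (x) x 110 (y) x 24 mm, fixed; spring catch on its front (-x, toward the robot). Origin: centre of underside, z up. Lid hinge: along y at x +48, z 26 mm. Lid: clear, 100 mm long, 110 wide; shut, its top is at z 31 mm. Ribbed grey thumb pad, 18 x 40 mm, front middle, 86 mm from the hinge (shut: x -38, y 0, top z 33): press there or up to 20 mm nearer the hinge
- lid_a (a joint): case_a's lid angle, rad: 0 = shut, positive = front raised. Starts at 0.40 to 0.65, held by friction. Swings down with about 1 N to about 0.10, where it meets the catch's roller; then the push rises to 7 to 10 N; near 0.065 the catch gives way and the lid drops to 0, a hard stop. Released earlier, it springs back to about 0.2; snapped in, it stays below 0.02
- sample_holder: aluminium bar with a notch, 24 x 60 x 11 mm, lying loose on the foam in case_a, under the raised lid. Origin: centre of its underside, z up
- lid_b (a joint): hinge of the lid of case_b, a case of the same make and size with nothing in it; rad, 0 = shut, starts at 0.40 to 0.65; to be left open
Mind the look-alikes: they are no part of the job. There is more than one size of the sample_holder; the one meant has the size given above.

How it is judged:
By the outcome, as a careful person would: the job done as asked, in the order asked, and still so for the second after the job is handed in, with the robot touching nothing.
It also fails if it takes over 40 s, if anything falls off the work surface, if the arm or the gripper's body presses on something with over 40 N, if the wrist force passes 120 N, or if a joint passes its speed limit or range.

## Working session

There is one attempt and no reset: what is moved stays moved. The work goes in short steps, Python scripts to look and compute and a shell command to move; the robot and the scene stay as the last step left them, time stands still between calls to the robot, and variables do not carry over. Pictures are saved under pics/ and viewed, at most 10 in all, crops included, and the job is handed in when it is done.

```bash
mkdir -p pics; python3 - <<'E'
from station import ctrl, snapshot
import cv2,pickle
s=ctrl.state();print(s)
d={}
for n in("scene","top"):
    d[n]=snapshot(n);cv2.imwrite(f"pics/{n}1.png",d[n]["frame"][:,:,::-1]);print(n,d[n]["rvec"],d[n]["tvec"],d[n]["intrinsics"])
pickle.dump(d,open("d.pkl","wb"))
E
```

```text
{'clock': 0.0, 'q': array([ 1.01099660e+00,  2.87208300e-01,  1.57818402e+00,  3.94147888e-05,
        1.27858065e+00, -1.49982068e-01]), 'qd': array([-6.34329911e-04,  8.40754803e-06,  8.73000926e-05,  4.34160026e-04,
       -8.84684786e-04, -7.00359023e-04]), 'joint_torque': array([ 4.92517793e-04, -4.05975151e+01, -2.92631328e+01, -1.26004193e-04,
        5.79469561e-03, -1.78698400e-05]), 'tool_pos': array([268.55010358, 618.56536754, 229.9149418 ]), 'tool_rot': array([-0.63908631, -3.07501909,  0.00348444]), 'contact_force': array([-0.14261579, -0.14826418,  0.51305959]), 'moment': array([0.01607105, 0.01066982, 0.01239826]), 'grasp_force': 0.0, 'finger_gap': 0.9974829687185891}
scene [ 1.3121767  -2.11981672  1.02503224] [107.49936964 410.23837562 404.5079149 ] [[382.7287647    0.         311.63495091]
 [  0.         382.7287647  197.68496439]
 [  0.           0.           1.        ]]
top [ 2.13989851 -2.18359387  0.15701618] [-199.93953435  578.89548354  810.87716381] [[380.09556738   0.         317.23843486]
 [  0.         380.09556738 197.66855005]
 [  0.           0.           1.        ]]
```

View pics/scene1.png

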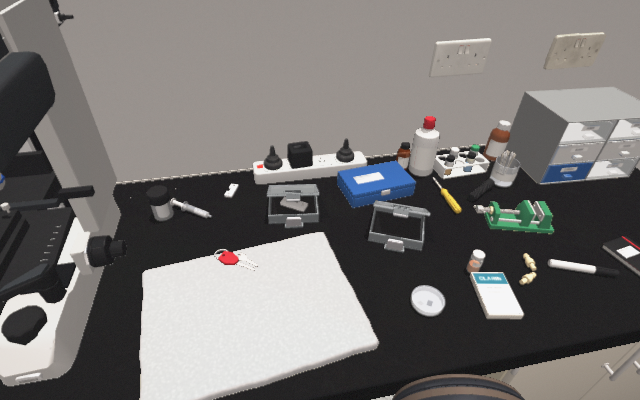

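View pics/top1.png

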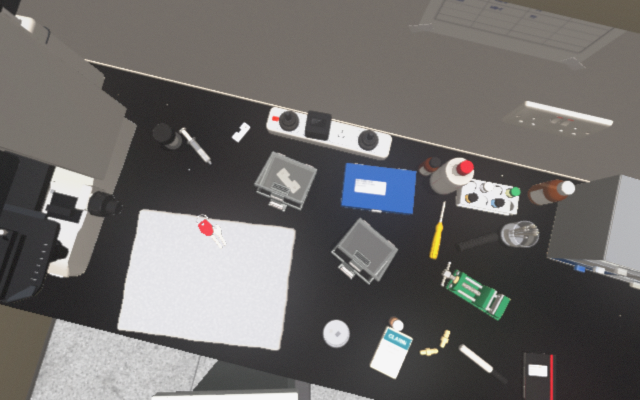

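The left case (scene 293,203; top 286,180) seems to hold the bar, and the right case (scene 398,226; top 365,250) seems empty. The small white block at (top 241,131) is a look-alike holder lying outside both cases. I'll check this in a close crop and get ray coordinates.

```bash
cat > h.py <<'E'
import numpy as np,cv2,pickle
def ray(c,uv,z):
    R=cv2.Rodrigues(np.array(c["rvec"],float))[0];t=np.array(c["tvec"],float).ravel()
    o=-R.T@t;d=R.T@np.linalg.inv(c["intrinsics"])@np.array([uv[0],uv[1],1.])
    return o+d*(z-o[2])/d[2]
def proj(c,P):
    return cv2.projectPoints(np.array(P,float).reshape(-1,3),np.array(c["rvec"],float),np.array(c["tvec"],float),c["intrinsics"],None)[0].reshape(-1,2)
E
python3 - <<'E'
from h import *
d=pickle.load(open("d.pkl","rb"))
def crop(n,x,y,w,h,s):return cv2.resize(d[n]["frame"][y:y+h,x:x+w,::-1],None,fx=s,fy=s,interpolation=cv2.INTER_CUBIC)
a=np.hstack([crop("top",245,145,80,75,5),crop("top",325,213,80,75,5)])
b=np.hstack([crop("scene",255,178,80,45,5),crop("scene",360,198,80,45,5)])
cv2.imwrite("pics/crop.png",np.vstack([a,b])[:600])
for n,uv in(("top",(286,180)),("top",(365,250)),("top",(277,206)),("scene",(294,222)),("top",(346,270)),("top",(241,131))):print(n,uv,ray(d[n],uv,12))
E
```

```text
top (286, 180) [ 620.93816262 -140.50906367   12.        ]
top (365, 250) [ 456.33405438 -317.97942018   12.        ]
top (277, 206) [ 560.72226094 -119.21994548   12.        ]
scene (294, 222) [ 559.36818554 -119.66890014   12.        ]
top (346, 270) [ 412.61012402 -273.41036384   12.        ]
top (241, 131) [739.94461996 -35.93388472  12.        ]
```

View pics/crop.png

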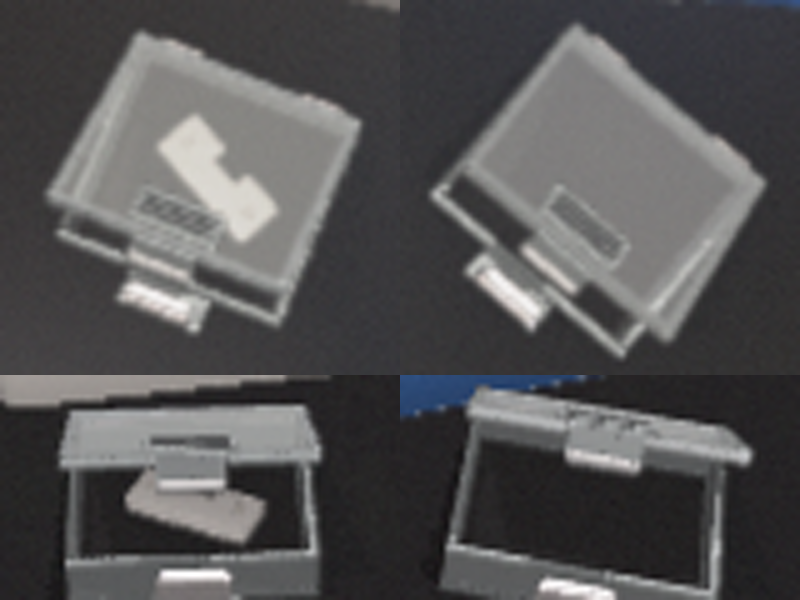

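The crop shows the notched bar in the left case, so that is case_a. The right case is empty. Next: tray corners, yaw and pad position.

```bash
python3 - <<'E'
from h import *
from station import ctrl
d=pickle.load(open("d.pkl","rb"));T,S=d["top"],d["scene"]
def tri(a,b):
    P=[np.array(c["intrinsics"])@np.c_[cv2.Rodrigues(np.array(c["rvec"],float))[0],np.array(c["tvec"],float).ravel()] for c in(T,S)]
    x=cv2.triangulatePoints(P[0],P[1],np.array(a,float).reshape(2,1),np.array(b,float).reshape(2,1));return (x[:3]/x[3]).ravel()
t=lambda x,y:(245+(x-2)/5,145+(y-2)/5)
s=lambda x,y:(255+(x-2)/5,178+(y-377)/5)
L,R=ray(T,t(60,233),24),ray(T,t(280,325),24)
L2,R2=ray(S,s(68,562),24),ray(S,s(320,560),24)
print("front top",L,R,"scene",L2,R2)
bl,br=ray(T,t(140,36),30),ray(T,t(362,122),30);print("back",bl,br)
pad=tri(t(178,213),s(190,440));print("pad",pad)
print("lid corners",tri(t(50,195),s(62,462)),tri(t(285,290),s(320,460)))
for n,(l,r) in dict(front=(L,R),sc=(L2,R2),back=(bl,br)).items():
    v=(l-r)[:2];print(n,np.linalg.norm(v),"yaw",np.degrees(np.arctan2(-v[0],v[1])))
Rt=cv2.Rodrigues(ctrl.state()["tool_rot"])[0];print(Rt.round(3))
E
```

```text
front top [594.17775062 -74.20720072  24.        ] [ 550.160758   -173.59830421   24.        ] scene [592.03510838 -73.74823914  24.        ] [ 545.52584554 -172.07833986   24.        ]
back [ 683.8546393  -111.70221808   30.        ] [ 641.871466   -212.60365857   30.        ]
pad [ 594.60098011 -132.47817756   69.11475244]
lid corners [603.43365601 -77.39066357  69.90512194] [ 560.60681412 -177.87378116   66.616103  ]
front 108.70182653502063 yaw -23.886949338725373
sc 108.77463048354252 yaw -25.31373269137887
back 109.28717918121026 yaw -22.591267218549575
[[-0.917  0.398 -0.001]
 [ 0.398  0.917 -0.002]
 [ 0.    -0.002 -1.   ]]
```

```bash
python3 - <<'E'
from h import *
from station import snapshot
d=pickle.load(open("d.pkl","rb"));T=d["top"]
for uv in((70,270),(45,275),(105,205),(120,205),(5,300),(130,125),(90,370),(120,330),(140,210),(280,348)):print(uv,ray(T,uv,0).round(),ray(T,uv,150).round())
R=cv2.Rodrigues(np.array(T["rvec"]))[0];print("cam",-R.T@np.array(T["tvec"]).ravel())
print(proj(T,[[268,618,230],[268,618,330],[0,0,0],[350,430,230]]),proj(d["scene"],[[268,618,230],[268,618,400]]))
w=snapshot("wrist");cv2.imwrite("pics/w1.png",w["frame"][:,:,::-1]);print(w["intrinsics"],w["hand_eye"])
E
```

```text
(70, 270) [426. 350.   0.] [432. 257. 150.]
(45, 275) [416. 406.   0.] [424. 303. 150.]
(105, 205) [572. 279.   0.] [554. 198. 150.]
(120, 205) [571. 245.   0.] [553. 170. 150.]
(5, 300) [363. 490.   0.] [380. 373. 150.]
(130, 125) [763. 230.   0.] [712. 157. 150.]
(90, 370) [209. 294.   0.] [252. 210. 150.]
(120, 330) [292. 232.   0.] [321. 159. 150.]
(140, 210) [559. 198.   0.] [543. 131. 150.]
(280, 348) [ 245. -122.    0.] [ 282. -135.  150.]
cam [ 465.31249886 -197.13055916  881.61295028]
[[-196.44940342  382.64406526]
 [-295.70052548  409.10829936]
 [ 223.51754329  469.02359257]
 [ -71.01105088  326.54758649]] [[ -649.36097483   624.17092881]
 [-1516.53060623   579.74677142]]
[[309.70691629   0.         322.05416731]
 [  0.         309.70691629 195.06169111]
 [  0.           0.           1.        ]] [[ 6.90832568e-04 -9.48194631e-01 -3.17689257e-01  8.16098723e+01]
 [ 9.99999455e-01  4.06459992e-04  9.61408051e-04  4.30544079e-01]
 [-7.82473979e-04 -3.17689748e-01  9.48194396e-01 -1.43397502e+02]
 [ 0.00000000e+00  0.00000000e+00  0.00000000e+00  1.00000000e+00]]
```

View pics/w1.png

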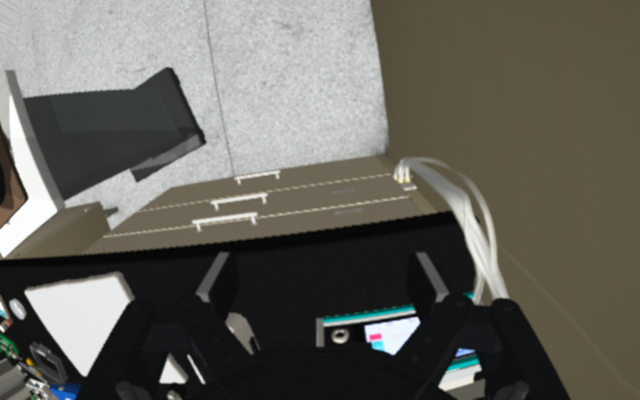

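The wrist view shows bench clutter below the hand. The microscope stands ahead (+x) of it, so I'll first pull in toward the base, then swing round.

```bash
python3 -m jog '[[1,-0.003,-0.0464,0,0],[1,-0.003,-0.0464,0,0],[1,-0.003,-0.0464,0,0],[1,-0.003,-0.0464,0,0],[1,-0.003,-0.0464,0,0],[1,-0.0453,-0.0103,0,0],[1,-0.0453,-0.0103,0,0],[1,-0.0453,-0.0103,0,0],[1,-0.0453,-0.0103,0,0],[1,-0.0415,-0.0328,0,0],[1,-0.0415,-0.0328,0,0],[1,-0.0415,-0.0328,0,0]]' 40
```

```text
clock: 1.65
tool_pos: [415.4, 148.9, 231.2]
tool_rot: [0.639, 3.076, 0.0]
contact_force: [-0.3, 0.5, -0.9]
finger_gap: 0.0
grasp_force: 0.0
```

```bash
python3 -m jog '[[1,-0.0385,-0.0269,0,0],[1,-0.0385,-0.0269,0,0],[1,-0.0385,-0.0269,0,0],[1,-0.0385,-0.0269,0,0],[1,-0.0385,-0.0269,0,0],[1,-0.0385,-0.0269,0,0],[1,-0.0385,-0.0269,0,0],[1,0,0,0.05,0],[1,0,0,0.05,0],[1,0,0,0,0]]'
python3 - <<'E'
from h import *
from station import ctrl,snapshot
s=ctrl.state();w=snapshot("wrist");t=snapshot("top");pickle.dump((s,w),open("w2.pkl","wb"))
cv2.imwrite("pics/w2.png",np.hstack([w["frame"][:,:,::-1][:,60:580]]));print(s["tool_pos"],proj(t,[s["tool_pos"]]))
E
```

```text
clock: 2.9
tool_pos: [583.4, -128.3, 125.8]
tool_rot: [-0.637, -3.064, -0.003]
contact_force: [0.1, 0.6, 0.5]
finger_gap: -0.0
grasp_force: 0.0
[ 583.42822784 -128.27573077  125.8285559 ] [[276.29874999 188.58849257]]
```

View pics/w2.png

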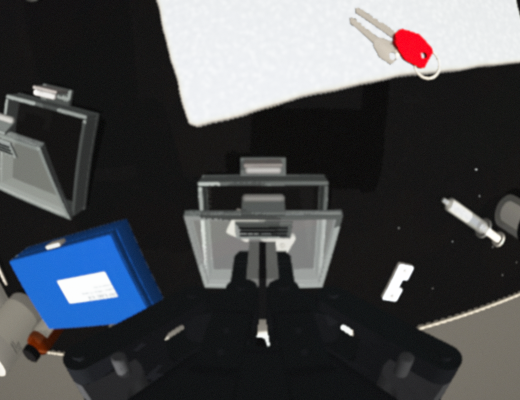

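The closed fingers (image column 262) line up with the pad column (262, 230), and the front catch is at (263,165). I'll cast wrist rays onto the front rim as a check.

```bash
python3 - <<'E'
from h import *
s,w=pickle.load(open("w2.pkl","rb"));K=w["intrinsics"];H=np.array(w["hand_eye"]);R=cv2.Rodrigues(s["tool_rot"])[0]
def wr(u,v,z):
    a=np.array([u-K[0,2],v-K[1,2]]);r=np.hypot(*a);th=r/K[0,0]
    d=R@H[:3,:3]@np.r_[a/r*np.sin(th),np.cos(th)];o=s["tool_pos"]+R@H[:3,3]
    return o+d*(z-o[2])/d[2]
L,Rr=wr(387,177,24),wr(257,177,24);v=(L-Rr)[:2];n=v/np.linalg.norm(v);x=np.array([n[1],-n[0]])
o=(L+Rr)[:2]/2+50*x
print(L,Rr,np.linalg.norm(v),np.degrees(np.arctan2(-v[0],v[1])),"origin",o)
e=s["tool_pos"][:2]-o;print("tcp in case",e@x,e@n)
E
python3 -c "
from station import ctrl;print(ctrl.state()['tool_pos'])"
```

```text
[590.13691274 -71.51868091  24.        ] [ 547.02663754 -170.80638652   24.        ] 108.2429873634815 -23.47026884477011 origin [ 614.44511836 -141.07619106]
tcp in case -33.54884550974683 -0.6117565258097596
[ 587.54479775 -129.65583932  132.19142373]
```

```bash
python3 -m jog '[[1,0,0,0.03,0],[1,0,0,0.012,0],[1,0,0,0.006,0],[1,0,0,0.006,0],[1,0,0,0.006,0],[1,0,0,0.006,0],[1,0,0,0.006,0],[1,0,0,0,0]]'
```

```text
clock: 4.0
tool_pos: [586.7, -129.4, 58.5]
tool_rot: [-0.639, -3.075, -0.0]
contact_force: [-0.4, -0.1, -0.7]
finger_gap: 0.0
grasp_force: 0.0
```

```bash
python3 -m jog '[[1,0,0,0.004,0],[1,0,0,0.004,0],[1,0,0,0.004,0],[1,0,0,0,0]]'; python3 - <<'E'
from station import snapshot
import cv2
f=snapshot("scene")["frame"][170:235,245:345,::-1]
cv2.imwrite("pics/s2.png",cv2.resize(f,None,fx=6,fy=6,interpolation=cv2.INTER_CUBIC))
E
```

```text
clock: 4.5
tool_pos: [586.9, -129.5, 46.8]
tool_rot: [-0.639, -3.075, -0.0]
contact_force: [0.1, -0.8, -0.4]
finger_gap: 0.002
grasp_force: 0.0
```

View pics/s2.png

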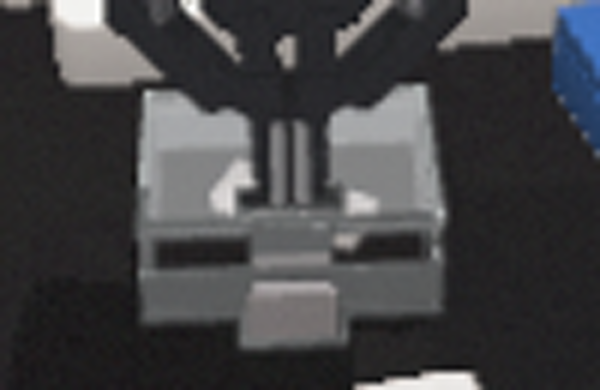

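The lid has swung down under the fingers, which bear on the thumb pad at about (290,200), and it is still ajar. I'll press on in small steps.

```bash
python3 -m jog '[[1,0,0,0.003,0],[1,0,0,0.002,0],[1,0,0,0,0]]'; python3 -m jog '[[1,0,0,0.001,0],[1,0,0,0,0]]'; python3 -m jog '[[1,0,0,0.001,0],[1,0,0,0,0]]'
```

```text
clock: 4.92
tool_pos: [587.1, -129.5, 42.1]
tool_rot: [-0.639, -3.076, -0.0]
contact_force: [0.4, -0.6, 0.4]
finger_gap: 0.002
grasp_force: 0.0
clock: 5.18
tool_pos: [587.2, -129.6, 41.5]
tool_rot: [0.639, 3.076, -0.0]
contact_force: [-0.5, -0.1, 0.8]
finger_gap: 0.004
grasp_force: 0.5
clock: 5.42
tool_pos: [587.2, -129.6, 41.2]
tool_rot: [-0.639, -3.076, 0.0]
contact_force: [-2.1, 0.1, 4.1]
finger_gap: 0.002
grasp_force: 2.4
```

```bash
python3 -m jog '[[1,0,0,0.001,0],[1,0,0,0,0]]'; python3 -m jog '[[1,0,0,0.001,0],[1,0,0,0,0]]'
```

```text
clock: 5.68
tool_pos: [587.2, -129.6, 40.5]
tool_rot: [-0.639, -3.075, 0.0]
contact_force: [-4.0, 0.8, 7.1]
finger_gap: -0.004
grasp_force: 3.3
clock: 5.92
tool_pos: [587.0, -129.5, 39.5]
tool_rot: [-0.639, -3.075, -0.0]
contact_force: [-4.1, 1.0, 7.3]
finger_gap: 0.003
grasp_force: 3.4
```

```bash
python3 -m jog '[[1,0,0,0.001,0],[1,0,0,0,0]]'
```

```text
clock: 6.18
tool_pos: [587.0, -129.5, 37.7]
tool_rot: [-0.639, -3.075, -0.0]
contact_force: [-1.0, -0.0, 3.5]
finger_gap: 0.001
grasp_force: 1.4
```

```bash
python3 -m jog '[[1,0,0,0,0]]'
```

```text
clock: 6.3
tool_pos: [587.1, -129.5, 37.3]
tool_rot: [0.639, 3.076, 0.0]
contact_force: [-1.0, -0.0, 2.3]
finger_gap: 0.003
grasp_force: 0.9
```

```bash
python3 -m jog '[[1,0,0,0.001,0],[1,0,0,0,0]]'
```

```text
clock: 6.55
tool_pos: [587.1, -129.6, 35.8]
tool_rot: [0.639, 3.076, -0.0]
contact_force: [0.2, 0.1, -0.2]
finger_gap: -0.001
grasp_force: 0.0
```

The force has fallen to zero, so the lid has dropped away from the fingers. I'll lift straight off and check.

```bash
python3 -m jog '[[1,0,0,-0.01,0],[1,0,0,-0.03,0],[1,0,0,-0.05,0],[1,0,0,-0.05,0],[1,0.05,0,0,0],[1,0.05,0,0,0],[1,0.05,0,0,0],[1,0,0,0,0],[1,0,0,0,0]]'; python3 - <<'E'
from h import *
from station import snapshot
o=[]
for n,(x,y,w,h) in(("scene",(250,170,80,60)),("top",(245,145,80,60))):
    c=snapshot(n);o.append(cv2.resize(c["frame"][y:y+h,x:x+w,::-1],None,fx=5,fy=5,interpolation=cv2.INTER_CUBIC))
cv2.imwrite("pics/s3.png",np.hstack(o))
# predicted crop px of pad and lid front edge, shut vs 0.2
S=pickle.load(open("d.pkl","rb"))["scene"];a=np.radians(-24);ex=np.array([np.cos(a),np.sin(a)]);og=np.array([615.5,-142.3])
for th in(0,.065,.2):
    P=[]
    for r,h in((86,7),(100,5)):
        x=48-r*np.cos(th)+h*np.sin(th);z=26+r*np.sin(th)+h*np.cos(th);P.append([*(og+ex*x),z])
    print(th,((proj(S,P)-[250,170])*5).round(1).tolist())
E
```

```text
clock: 7.68
tool_pos: [450.6, -70.2, 177.5]
tool_rot: [0.639, 3.073, -0.001]
contact_force: [0.4, -0.4, 0.1]
finger_gap: -0.001
grasp_force: 0.0
0 [[213.5, 189.4], [214.0, 214.0]]
0.065 [[213.3, 178.6], [213.7, 201.8]]
0.2 [[212.8, 154.6], [213.1, 174.2]]
```

View pics/s3.png

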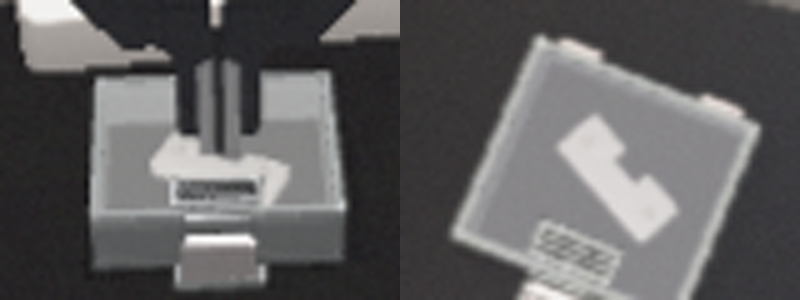

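The lid lies flush: the pad is at row 189 and the front edge at about 212, as predicted for 0 rad. The holder is inside and the hand is clear.

```bash
python3 -c "
from station import ctrl;print(ctrl.finish_job())"
```

```text
the job is handed in; nothing more can be done
None
```

The case with the sample holder (case_a) is closed: its lid snapped past the catch and sits flush in the final picture. The hand is clear, the empty case wasn't touched, and the job was handed in at about 8 s.

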